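Refit the dial knob on the hot-stage controller

TASK

The black dial knob has come off the lab controller and lies on the green mat. Put it on the bare D-shaft: feel gently for the angle at which its flat bore drops over the shaft, never forcing it, push it fully home until it snaps, then turn it clockwise until its white pointer stands at the yellow mark and let go. Leave the other things and the second dial as they are.

Things in the scene. Friction and masses are not known exactly. Their poses are not given: they have to be found in the camera images.
- knob: The loose black dial knob, bore down on the mat: eight-sided, 40 mm across opposite faces, 28 mm high, 50-80 g. Origin: centre of its underside; z up its axis; +x towards its white pointer line (on the top and down one side). Grip it from above by the flat faces on its +y and -y sides (40 mm apart, 17 mm wide), closing along its y axis (any other opposite pair serves to re-grip).
- knob_seat (a point): Centre of the closed end of the knob's D-shaped bore, 20 mm above the knob's origin; it meets shaft_end when the knob is fully home. The bore is 8.2 mm in radius, cut by a flat wall 3.2 mm from the axis on the knob's -x side (opposite the pointer). A 5 mm high lip at the bore's mouth snaps over two spring balls on the shaft.
- knob_pointer (a point): Outer end of the white pointer line on the knob's top, 18 mm from the axis, 28 mm above the knob's origin.
- controller: The fixed controller, 220 x 340 mm (x, y): a dark flat deck 75 mm high with a cream display box 45 mm higher on its +y end (y 72 to 167 mm). Origin: centre of its underside; its front faces its -x. The bare shaft stands on the deck at x -20, y -85 mm in this frame.
- shaft_end (a point): Centre of the top end of the upright steel D-shaft, 32 mm above the deck; goes down with the shaft when pressed but does NOT turn with it (it has the controller's axes). Shaft: 14 mm in diameter, flat 2.5 mm from its axis, 1.2 mm bevel at the end (none on the flat); the bore has 1.2 mm of play all round (0.7 mm at the flat), some 0.1 to 0.2 rad either way in angle. Two balls stand out of its sides, square to the flat's facing.
- plunger: The spring mount of the shaft, a 24 mm steel collar at deck height (origin on the axis, controller's axes). Pressed on its end the shaft gives way up to 10 mm (2 N at first, 12 N at the stop), then is rigid. A knob resting on the end 3 mm down (5 N) and turned slowly drops over the shaft when the flats agree: the shaft springs up into the bore and the force falls away.
- shaft_foot (a point): The shaft's axis at deck height, fixed, controller's axes. The shaft's angle is not measured: at the start its flat faces the controller's -x, give or take 0.9 rad, so the knob goes on with its pointer along the controller's +x give or take 0.9 rad; see or feel for it. The shaft turns stiffly (0.05 N m), is not dragged by a light press, and stays as left; travel: pointer +1.4 to -2.2 rad from +x.
- catch_level (a point): The height of the two spring balls on the shaft: 11.5 mm below shaft_end, on the axis. With the knob 8 to 9 mm onto the shaft its lip meets them; it takes some 7 to 12 N to pass them, then the knob snaps on to 20 mm and stays. Let go, it stands 12 mm clear of the deck. Pressing on until the shaft is about 8 mm down does it. Keep the push under 20 N: contact forces of over 30 N in all between knob and shaft damage it.
- dial_ring: White scale disc, 84 mm across, 1 mm thick, fixed on the deck around the shaft, with grey ticks and one yellow mark. Origin: on the shaft's axis at deck height. Its +x axis points to the yellow mark, 1.45 rad clockwise (seen from above) from the controller's +x. The knob's +x must end along it.
- second_dial_tip (a point): The rim of the small grey second dial on the same deck (36 mm across, 44 mm high, its axis 130 mm from the bare shaft), at the end of its grip bar, 38 mm above its foot. Leave it.
- mat: Fixed green mat, 240 x 220 x 4 mm, origin at the centre of its underside. The knob lies on it.
- spare_knob: Small grey round knob, 30 mm across, 18 mm high, near a corner of the mat. Bystander.
- brass_ring: Brass ring, 48 mm across, 14 mm high, near a corner of the mat. Bystander.
- screwdriver: Orange screwdriver, 160 mm long, behind the controller. Bystander.
- jar: Amber jar with a blue cap, 52 mm across, 70 mm high, behind the controller. Bystander.
- beaker: Glass beaker, 68 mm across, 85 mm high, behind the controller. Bystander.
- dish: Green glass dish, 84 mm across, 16 mm high, left of the controller. Bystander.
- wash_bottle: White bottle with a red cap, 60 mm across, 150 mm high, left of the controller. Bystander.
There are look-alikes about, which are no part of the job. Several things look just like the knob: the one meant starts farthest to the robot's left.

How it is judged:
On the way, in this order (a step that is already met when the one before it is completed fails the run):
1. the knob is snapped fully home on the shaft (distance between knob_seat and shaft_end below 0.0025 m and angle between knob's own z axis and vertical below 0.12 rad), for 0.2 s.
2. the knob, still home, points at the yellow mark (all of step 1 and angle between the x axis of knob and the x axis of dial_ring, either way round below 0.2 rad and x of knob_pointer in the frame of dial_ring above 0.01 m), for 0.2 s.
At the end, for the whole second after the job is handed in: The knob is on the D-shaft, snapped home (end of its bore within 2.5 mm of the shaft's end, upright within 0.12 rad), its pointer within 0.2 rad of the yellow mark, released and at rest; the bystanders and the second dial are where they were (all of step 2 and linear speed of knob below 0.01 m/s and angular speed of knob below 0.05 rad/s); the robot touches nothing.
It fails at once if the knob is forced on the shaft with over 30 N (contact force between knob and plunger above 30 N).
It fails at once if a bystander is disturbed (moved over 30 mm) (distance of any of spare_knob, brass_ring, screwdriver, jar, beaker, dish, wash_bottle from where it was at the start of the episode above 0.03 m).
It fails at once if the second dial is turned (distance of second_dial_tip from where it was at the start of the episode above 0.006 m).
It also fails if it takes over 72 s, if anything falls off the work surface, if the arm or the gripper's body presses on something with over 40 N, if the wrist force passes 120 N, or if a joint passes its speed limit or range.

ROBOT

A 6-joint arm with a two-finger parallel gripper is mounted at the origin on the work surface. World frame = base frame: x ahead of the robot, y to its left, z up, the work surface at z = 0. Lengths are in m, angles in rad, forces in N, time in s.
With the tool pointing down it reaches from about 0.375 to 0.75 m from the base axis. Payload 9 kg.
Tool frame: the origin (TCP) lies midway between the tips of the shut fingers; the grasp point (between the pads) lies behind it (arm.pinch_z is the z of the grasp point in the tool frame, in m); z points along the fingers, y is the direction in which the jaws open and shut (so a half turn about z gives the same grasp; the last joint's range is limited). The gripper opens to 85 mm and grips with 20 to 120 N. Pads are 22 mm wide; open, the fingers measure 114 mm over their backs; the gripper's body (76 mm by 85 mm) begins 54 mm behind the grasp point. The pads swing forward as they close: fully open they stand 13 mm farther back than shut.
Start: joints at [1.111, 0.104, 0.097, 1.564, 0, 1.353], TCP at [0.144, 0.583, 0.231] pointing down, gripper open.
Joint ranges: [-2.99, 2.99], [-0.84, 1.86], [-1.1, 1.16], [-1.84, 2.11], [-1.51, 1.56], [-3.14, 3.14]. Speed limits (rad/s): [2.22, 2.22, 2.57, 3.14, 3.14, 3.14].

INTERFACE

Orientations are given as a unit quaternion [x, y, z, w].
In Python, from workcell import arm gives the robot as it stands. Calls block until the motion is done:
- arm.move_to(position, orientation): joint-space move of the TCP to a pose.
- arm.servo_line(position, velocity=0.15, frame=None): straight line of the TCP; frame=None keeps the orientation; velocity is the mean speed in m/s.
- arm.movej(angles): joint-space move.
- arm.move_gripper(opening): finger opening in m; the grip force is fixed at half the most; returns when the fingers have stopped.
- arm.hold(seconds).
- arm.inverse_kinematics(position, orientation): joint angles nearest the present ones, or None.
- arm.state(): the state.
- arm.grab_frame(name): name is "scene" or "top" or "wrist"; returns the picture (384x512x3 uint8, blue, green, red); there is no depth.
- arm.calibration(name): a dict with "mtx" (3x3 intrinsics, pixels), "world_from_camera" (4x4, takes a point from camera to world coordinates); the wrist camera has in their place "T_tool_cam" (4x4, takes a point from camera to tool coordinates, whose origin is the TCP and whose axes are the flange's). Camera axes: x right, y up, looking along -z (the intrinsics and any distortion apply to the point x, -y, -z); pixel columns grow to the right and rows downward; lengths in m; the calibration is good to about 2 mm. A picture is of the moment at which its call begins: read the wrist's pose just before it. calibration takes no time and is no camera call.
A pose or a line that the arm cannot do raises arm.IKError and nothing moves.
- arm.hand_in(): hands the job in, once; it reports no verdict.
The state is a dict: "t": time; "qpos": joint angles; "qd": joint speeds; "tau": joint torques, N m; "ee_pos": TCP position; "eef_rot": TCP orientation; "ft_force": force on the tool from outside, world axes, zero at the start; "moment": the same for the moment, N m; "opening": finger opening in m.
Only numpy, scipy, OpenCV 4.12 (cv2) and the standard library are available. Lean on these libraries where they do the work, as an engineer would, in place of code of your own. Each camera call takes 0.05 s, during which the arm holds its last target. There are 200 camera calls.

## Working session

There is one attempt and no reset: what is moved stays moved. The work goes in short steps, each a Python script; the robot and the scene stay as the last script left them, time stands still between calls to the robot, and variables do not carry over. Pictures are saved under pics/ and viewed, about 8 in all and at most 12, crops included, and the job is handed in when it is done.

```bash
mkdir -p pics; ls; python3 - <<'E'
from workcell import arm
import cv2,numpy as np
np.set_printoptions(precision=4,suppress=True)
s=arm.state();print(s['t'],s['ee_pos'],s['eef_rot'],s['opening'],arm.pinch_z,s['ft_force'])
for n in("scene","top","wrist"):
    cv2.imwrite(f"pics/{n}0.png",arm.grab_frame(n)); print(n,arm.calibration(n))
a=cv2.imread("pics/scene0.png");b=cv2.imread("pics/top0.png")
cv2.imwrite("pics/v1.png",cv2.resize(b,(800,600),interpolation=cv2.INTER_CUBIC))
E
```

```text
pics
0.0 [0.1435 0.5822 0.2306] [ 0.1206  0.9927 -0.0006 -0.0002] 0.08552580726914955 -0.0187 [-0.8958 -0.0365 -0.8975]
scene {'mtx': array([[447.2943,   0.    , 254.9681],
       [  0.    , 447.2943, 198.453 ],
       [  0.    ,   0.    ,   1.    ]]), 'world_from_camera': array([[ 0.6148, -0.4493,  0.6482,  1.4967],
       [ 0.7886,  0.3395, -0.5127, -0.7359],
       [ 0.0103,  0.8264,  0.563 ,  0.874 ],
       [ 0.    ,  0.    ,  0.    ,  1.    ]])}
top {'mtx': array([[348.9182,   0.    , 253.6458],
       [  0.    , 348.9182, 187.5608],
       [  0.    ,   0.    ,   1.    ]]), 'world_from_camera': array([[ 0.0267,  0.986 , -0.1648,  0.3482],
       [-0.9996,  0.0266, -0.0032, -0.0312],
       [ 0.0013,  0.1649,  0.9863,  1.3376],
       [ 0.    ,  0.    ,  0.    ,  1.    ]])}
wrist {'mtx': array([[322.474 ,   0.    , 258.1193],
       [  0.    , 322.474 , 191.2468],
       [  0.    ,   0.    ,   1.    ]]), 'T_tool_cam': array([[ 0.001 ,  0.9591,  0.283 ,  0.0717],
       [ 1.    , -0.0007, -0.0011, -0.0005],
       [-0.0009,  0.283 , -0.9591, -0.1431],
       [ 0.    ,  0.    ,  0.    ,  1.    ]])}
```

View pics/v1.png

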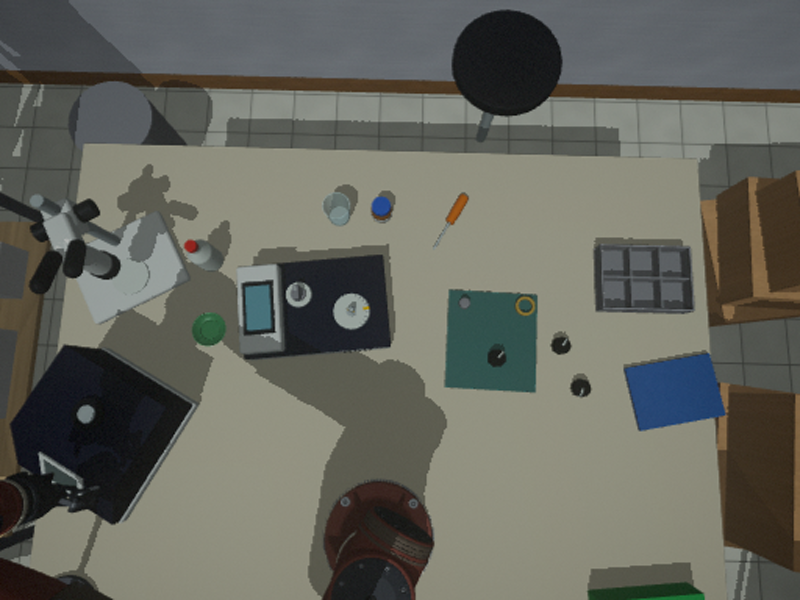

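View pics/scene0.png

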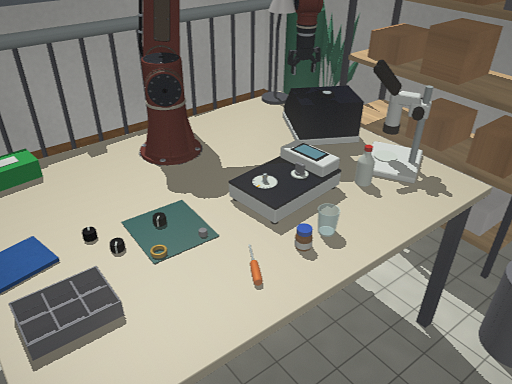

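```bash
cat > h.py <<'E'
from workcell import arm
import cv2,numpy as np
from scipy.spatial.transform import Rotation as R
np.set_printoptions(precision=4,suppress=True)
def down(yaw): return (R.from_euler('z',yaw)*R.from_euler('x',np.pi)).as_quat()
def yawof():
    x=R.from_quat(arm.state()['eef_rot']).as_matrix()[:,0]; return np.arctan2(x[1],x[0])
def campose(name,s=None):
    c=arm.calibration(name)
    if name!='wrist': return c['mtx'],c['world_from_camera']
    T=np.eye(4);T[:3,:3]=R.from_quat(s['eef_rot']).as_matrix();T[:3,3]=s['ee_pos']
    return c['mtx'],T@c['T_tool_cam']
def cast(px,z,K,T):
    px=np.atleast_2d(np.asarray(px,float))
    d=np.c_[(px[:,0]-K[0,2])/K[0,0],-(px[:,1]-K[1,2])/K[1,1],-np.ones(len(px))]@T[:3,:3].T
    return T[:3,3]+d*((z-T[2,3])/d[:,2])[:,None]
def proj(p,K,T):
    c=(np.atleast_2d(p)-T[:3,3])@T[:3,:3]
    return np.c_[K[0,2]-K[0,0]*c[:,0]/c[:,2],K[1,2]+K[1,1]*c[:,1]/c[:,2]]
def shot(fn):
    s=arm.state();im=arm.grab_frame('wrist');cv2.imwrite(f'pics/{fn}.png',im);K,T=campose('wrist',s)
    np.savez(f'pics/{fn}.npz',K=K,T=T);return im,K,T
E
python3 - <<'E'
from h import *
K,T=campose('top')
k=cast([[318,228]],.03,K,T)[0];s=cast([[225,199]],.09,K,T)[0];print(k,s, np.hypot(*s[:2]))
yaw=np.arctan2(k[1],k[0])+np.pi
arm.move_to([k[0],k[1],.22],down(yaw));im1=shot('k1')[0]
yaw=np.arctan2(s[1],s[0])+np.pi
arm.move_to([s[0],s[1],.25],down(yaw));im2=shot('s1')[0]
print(arm.state()['t'])
cv2.imwrite('pics/v2.png',np.vstack([np.hstack([im1,im2])])[:, :] if 0 else cv2.resize(np.hstack([im1,im2]),(800,300),interpolation=cv2.INTER_AREA))
E
```

```text
[ 0.4203 -0.271   0.03  ] [0.5121 0.0749 0.09  ] 0.5175195970422971
4.7417
```

View pics/v2.png

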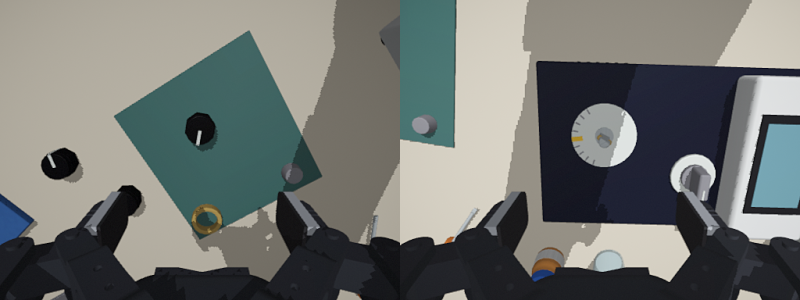

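```bash
python3 - <<'E'
from h import *
im=cv2.imread('pics/k1.png');d=np.load('pics/k1.npz');K,T=d['K'],d['T']
u,v=256,165
hsv=cv2.cvtColor(im,cv2.COLOR_BGR2HSV)
blk=((hsv[...,2]<50)*255).astype('uint8'); wh=((hsv[...,2]>130)&(hsv[...,1]<70))
sub=np.zeros(blk.shape,bool);sub[v-35:v+35,u-35:u+35]=1
m=(sub&((blk>0)|wh)).astype('uint8')*255
c=max(cv2.findContours(m,0,2)[0],key=cv2.contourArea)
print('knob contour',cv2.contourArea(c),cv2.boundingRect(c))
ys,xs=np.nonzero(wh&sub);print('white',len(xs))
P=cast(np.c_[xs,ys],.032,K,T)[:,:2];print(cast([[u,v]],.032,K,T))
print(P[[0,-1]],P.mean(0))
k=cv2.resize(im[v-40:v+40,u-40:u+40],(400,400),interpolation=cv2.INTER_CUBIC)
im=cv2.imread('pics/s1.png');u,v=260,173
s=cv2.resize(im[v-50:v+50,u-50:u+50],(400,400),interpolation=cv2.INTER_CUBIC)
cv2.imwrite('pics/v3.png',np.hstack([k,s]))
E
```

```text
knob contour 1193.0 (237, 144, 39, 43)
white 82
[[ 0.4173 -0.271   0.032 ]]
[[ 0.418  -0.2739]
 [ 0.4353 -0.2851]] [ 0.4264 -0.2793]
```

View pics/v3.png

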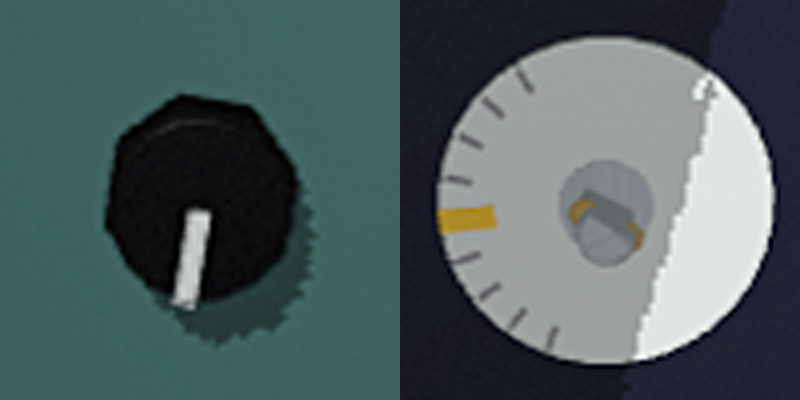

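```bash
cat > m.py <<'E'
from h import *
def knob(im,K,T,c0,ztop):
    u,v=proj([*c0,ztop],K,T)[0].astype(int)
    hsv=cv2.cvtColor(im,cv2.COLOR_BGR2HSV); sub=np.zeros(im.shape[:2],bool);sub[v-45:v+45,u-45:u+45]=1
    wh=sub&(hsv[...,2]>120)&(hsv[...,1]<70); m=(sub&((hsv[...,2]<50)|wh)).astype('uint8')*255
    wn,wl,st,_=cv2.connectedComponentsWithStats(wh.astype('uint8')); wh=wl==1+np.argmax(st[1:,4])
    c=max(cv2.findContours(m,0,2)[0],key=cv2.contourArea)
    P=cast(np.argwhere(wh)[:,::-1],ztop,K,T)[:,:2]
    w=np.linalg.svd(P-P.mean(0))[2][0]
    x,y,bw,bh=cv2.boundingRect(c); cb=cast([[x+(bw-1)/2,y+(bh-1)/2]],ztop-.014,K,T)[0,:2]
    w*=np.sign((P.mean(0)-cb)@w); a=(P-P.mean(0))@w
    outer=P.mean(0)+w*a.max()
    return cb,outer-.018*w,np.arctan2(w[1],w[0]),np.ptp(a)
E
python3 - <<'E'
from m import *
im=cv2.imread('pics/k1.png');d=np.load('pics/k1.npz')
r=knob(im,d['K'],d['T'],[.4173,-.271],.032);print('k1',*r)
# shaft
im=cv2.imread('pics/s1.png');d=np.load('pics/s1.npz');K,T=d['K'],d['T']
hsv=cv2.cvtColor(im,cv2.COLOR_BGR2HSV)
ye=(cv2.inRange(hsv,(15,120,120),(35,255,255))>0);ye[:,:205]=0;ye[:150]=0;ye[200:]=0;ye[:,240:]=0
Y=cast(np.argwhere(ye)[:,::-1],.076,K,T)[:,:2];print('yellow',len(Y),Y.mean(0))
ring=((hsv[...,2]>115)&(hsv[...,1]<60)).astype('uint8');ring[:,:215]=0;ring[:,308]=0
ring[:120]=0;ring[225:]=0;ring[:,306:]=0
c=max(cv2.findContours(ring,0,2)[0],key=cv2.contourArea)
hull=cv2.convexHull(c); H=cast(hull[:,0],.076,K,T)[:,:2]
A=np.c_[2*H,np.ones(len(H))];q=np.linalg.lstsq(A,(H**2).sum(1),rcond=None)[0]
print('ring c',q[:2],np.sqrt(q[2]+q[:2]@q[:2])); dv=Y.mean(0)-q[:2];print('mark ang',np.arctan2(dv[1],dv[0]))
print(hsv[208-50+15:208-50+30:1,0,2][:1]); 
print(im[166:192,248:274,1])
th=r[2];c=r[1]
arm.move_to([*c,.032+.15],down(th+np.pi)); im,K,T=shot('k2'); r=knob(im,K,T,c,.032);print('k2',*r)
print(arm.state()['t'],arm.state()['qpos'])
E
```

```text
k1 [ 0.4197 -0.2726] [ 0.4209 -0.2745] -0.7305943568638026 0.02089920741620946
yellow 76 [0.5237 0.0426]
ring c [0.5155 0.0774] 0.04210179631732619
mark ang -1.3385430274354635
[115]
[[161 162 162 162 153 137 129 131 131 131 133 135 133 136 135 133 133 135
  135 132 129 135 155 161 162 161]
 [161 162 162 152 131 128 131 131 132 131 134 134 135 135 136 132 133 134
  137 132 135 134 136 152 163 160]
 [161 163 156 137 129 129 131 133 131 134 133 134 134 135 135 131 133 135
  136 133 135 135 132 143 162 162]
 [162 163 152 129 130 129 133 133 128 129 132 134 136 136 135 132 133 134
  135 133 135 135 134 137 153 163]
 [163 159 142 130 131 130 133 129 114 110 126 131 136 137 136 133 134 136
  136 132 134 136 134 132 145 163]
 [162 151 124 132 131 131 133 119  94  99 102 114 128 135 137 133 134 135
  135 132 134 135 134 133 140 157]
 [163 156 135 131 132 130 124 102  90 101 102 101 101 115 127 131 134 137
  136 132 135 135 136 134 137 153]
 [164 153 130 134 131 119 106 101 104 101 100 102 103 100 102 113 127 134
  136 134 135 136 135 134 134 148]
 [163 153 130 134 121 100 107 112 112 107 100
[... 1354 characters left out ...]
 162 161 160 160]
 [160 160 160 160 161 160 163 155 129 122 126 127 131 131 130 129 122 110
  116 150 165 162 160 161 160 159]
 [160 160 160 160 160 161 161 164 160 142 126 125 128 126 126 120 114 125
  148 165 161 161 161 160 160 159]
 [160 160 160 161 160 160 160 160 162 164 159 145 132 130 139 135 147 167
  163 161 161 160 160 161 160 157]
 [160 161 160 159 160 160 160 161 160 161 162 163 164 164 165 163 163 162
  160 161 160 160 160 160 159 154]
 [159 159 160 160 160 160 160 160 160 160 160 160 161 161 161 160 161 160
  160 160 160 160 160 159 158 151]]
k2 [ 0.4202 -0.273 ] [ 0.4205 -0.2745] -0.7341895346762064 0.020498468805939314
6.1667 [-0.8371 -0.1999 -0.2866  1.4837  0.0002 -0.1083]
```

```bash
cat >> m.py <<'E'
def knob2(im,K,T,c0,th,zb):
    u,v=proj([*c0,zb+.028],K,T)[0].astype(int)
    hsv=cv2.cvtColor(im,cv2.COLOR_BGR2HSV);m=np.zeros(im.shape[:2],'uint8')
    s=np.s_[v-45:v+45,u-45:u+45]
    m[s]=((hsv[s][...,2]<50)|((hsv[s][...,2]>120)&(hsv[s][...,1]<70)))*255
    c=max(cv2.findContours(m,0,2)[0],key=cv2.contourArea)[:,0]
    ex=np.array([np.cos(th),np.sin(th)]);ey=np.array([-ex[1],ex[0]])
    t=cast(c,zb+.028,K,T)[:,:2];b=cast(c,zb,K,T)[:,:2]
    return ex,ey,(t@ex).max(),(b@ex).min(),(t@ey).max(),(t@ey).min(),c0@ex,c0@ey
def ring(im,K,T,c0):
    hsv=cv2.cvtColor(im,cv2.COLOR_BGR2HSV)
    u,v=proj([*c0,.076],K,T)[0].astype(int)
    m=((hsv[...,2]>90)&((hsv[...,1]<60)|((hsv[...,0]>15)&(hsv[...,0]<35)))).astype('uint8')
    n,l=cv2.connectedComponents(m); lab=l[v-25,u]
    c=max(cv2.findContours((l==lab).astype('uint8'),0,2)[0],key=cv2.contourArea)
    H=cast(cv2.convexHull(c)[:,0],.076,K,T)[:,:2]
    q=np.linalg.lstsq(np.c_[2*H,np.ones(len(H))],(H**2).sum(1),rcond=None)[0]
    return q[:2],np.sqrt(q[2]+q[:2]@q[:2])
E
python3 - <<'E'
from m import *
im=cv2.imread('pics/k2.png');d=np.load('pics/k2.npz')
print('k2',*knob2(im,d['K'],d['T'],np.array([.4203,-.2737]),-.732,.004))
c=np.array([.5155,.0774])
arm.move_to([*c,.226],down(-.34+np.pi)); im,K,T=shot('s2');print('ring',*ring(im,K,T,c),arm.state()['t'])
u,v=proj([*c,.107],K,T)[0].astype(int);print(u,v)
cv2.imwrite('pics/v4.png',cv2.resize(im[v-30:v+30,u-40:u+40],(800,600),interpolation=cv2.INTER_CUBIC))
E
```

```text
k2 [ 0.7438 -0.6684] [0.6684 0.7438] 0.5152031434317914 0.47368798303252413 0.09708868071505394 0.058040219853988176 0.49556536692278497 0.07732235838802029
ring [0.5154 0.077 ] 0.0423633655221373 7.5917
259 184
```

View pics/v4.png

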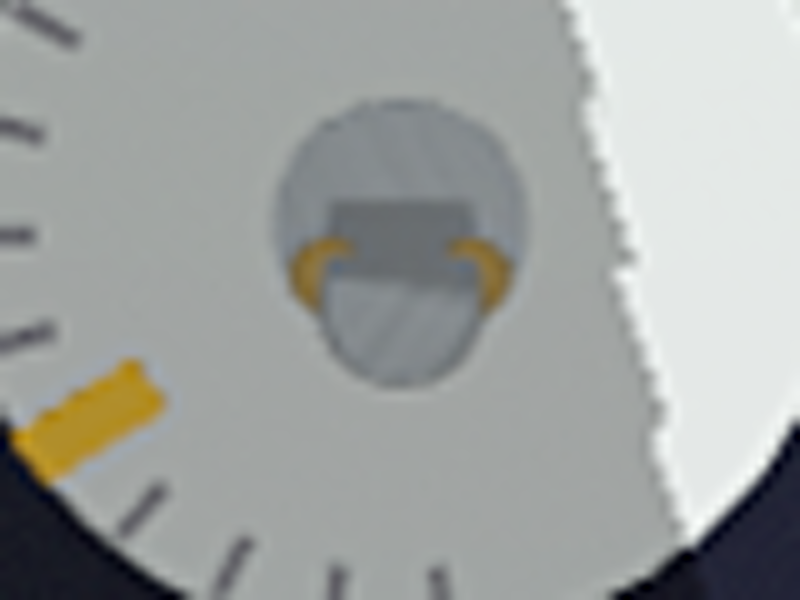

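```bash
python3 - <<'E'
from m import *
c=[.4196,-.2728];q=down(-.734+np.pi)
arm.move_to([*c,.09],q);arm.servo_line([*c,.007],velocity=.08)
print(arm.state()['ft_force']);arm.move_gripper(.03);s=arm.state();print('grip',s['opening'],s['ft_force'],s['t'])
arm.servo_line([*c,.12],velocity=.12);print(arm.state()['opening'])
C=[.5154,.0770]
arm.move_to([*C,.17],down(-.38+np.pi));arm.hold(.3)
s=arm.state();print(s['t'],s['ee_pos'],yawof(),s['opening'],s['ft_force'])
im,K,T=shot('g1');sc=arm.grab_frame('scene')
cv2.imwrite('pics/v5.png',np.hstack([cv2.resize(im[:,60:460],(440,422)),cv2.resize(sc[120:240,220:320],(350,422),interpolation=cv2.INTER_CUBIC)]))
E
```

```text
[0.4028 0.4784 0.9858]
grip 0.03871525745005875 [0.0924 0.591  5.0709] 10.7167
0.0386305219453152
13.475 [0.5155 0.0764 0.1699] 2.760441711704546 0.03872036661389949 [-0.9588 -0.7669 -1.119 ]
```

View pics/v5.png

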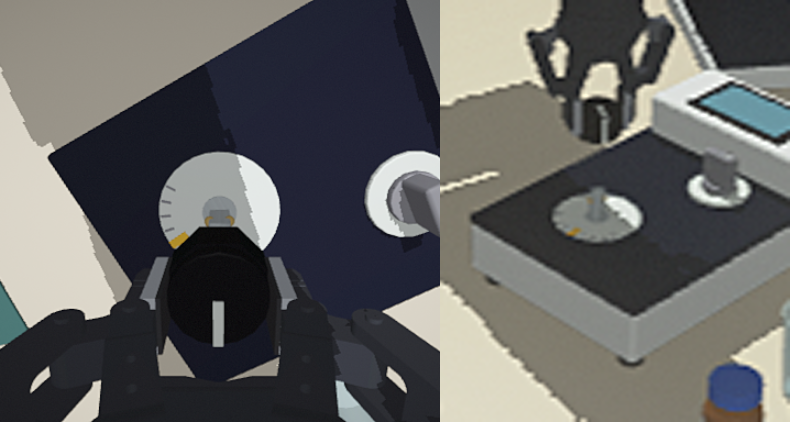

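```bash
cat > d.py <<'E'
from m import *
C=[.5154,.0770]
def F():
    f=np.array([arm.state()['ft_force']]);arm.hold(.04);return (f[0]+arm.state()['ft_force'])/2
def step(p): arm.servo_line(p,velocity=.02)
def desc(z0,z1,base,lim,dz=.001,xy=C):
    z=z0
    while z>z1+1e-6:
        z-=dz;step([*xy,z]);f=F()-base;print(f'{z:.4f}',f,'%.1f'%1e3*0,round(arm.state()['ee_pos'][2],4))
        if f[2]>lim:break
    return z
E
python3 - <<'E'
from d import *
arm.servo_line([*C,.116],velocity=.06);arm.hold(.3);b=np.mean([F() for _ in range(3)],0);np.save('base.npy',b);print(b)
print(desc(.116,.098,b,4.5),arm.state()['t'])
E
```

```text
[-0.4883 -0.0485 -0.822 ]
0.1150 [ 0.1944 -0.2773 -0.5898]  0.1149
0.1140 [ 0.5448 -0.4149 -0.5247]  0.1139
0.1130 [ 0.318  -0.0419 -0.2292]  0.1129
0.1120 [1.0553 0.0821 0.4636]  0.112
0.1110 [ 1.0767 -0.1047  0.2162]  0.1109
0.1100 [-0.1027 -0.0205  0.0406]  0.11
0.1090 [0.5464 0.3528 0.7691]  0.1089
0.1080 [ 0.5962 -0.1794  0.131 ]  0.1079
0.1070 [ 0.3424 -0.3788  0.2456]  0.107
0.1060 [ 0.7538 -0.1615  0.4394]  0.1059
0.1050 [ 0.7755 -0.1676  0.1983]  0.1049
0.1040 [ 0.2026 -0.1655 -0.1555]  0.1039
0.1030 [ 0.9952  0.1468 -0.2256]  0.103
0.1020 [0.7098 0.0953 0.1178]  0.102
0.1010 [0.7433 0.1108 2.1984]  0.1011
0.1000 [0.7358 1.0246 1.1484]  0.1001
0.0990 [1.4125 0.258  1.9937]  0.0991
0.0980 [0.5132 0.7354 4.0217]  0.0981
0.09799999999999999 20.3
```

```bash
python3 - <<'E'
from d import *
b=np.load('base.npy')
print(desc(.098,.090,b,15),arm.state()['t'])
E
```

```text
0.0970 [0.4935 0.0794 3.3806]  0.0971
0.0960 [ 2.4673 -0.3616  2.0152]  0.0959
0.0950 [ 2.1846 -0.7706 -2.788 ]  0.0944
0.0940 [ 1.2716 -0.3481 -3.8652]  0.0936
0.0930 [ 0.647   0.2132 -5.2597]  0.0927
0.0920 [-0.1159  0.0929 -2.1945]  0.0921
0.0910 [0.7888 0.5889 0.3007]  0.0912
0.0900 [0.8368 0.2351 0.921 ]  0.0902
0.09 22.6333
```

```bash
python3 - <<'E'
from d import *
b=np.load('base.npy')
print(desc(.090,.087,b,9))
step([*C,.0898]);arm.hold(.2);print(F()-b)
im=cv2.imread('pics/s2.png');d=np.load('pics/s2.npz');hsv=cv2.cvtColor(im,cv2.COLOR_BGR2HSV)
u,v=proj([*(np.array(C)+.034*np.array([np.cos(-1.34),np.sin(-1.34)])),.076],d['K'],d['T'])[0].astype(int)
s=np.zeros(im.shape[:2],bool);s[v-14:v+14,u-14:u+14]=1
y=s&(cv2.inRange(hsv,(15,120,120),(35,255,255))>0);Y=cast(np.argwhere(y)[:,::-1],.076,d['K'],d['T'])[:,:2].mean(0)-C
a=np.arctan2(Y[1],Y[0]);print('mark',a,np.linalg.norm(Y))
a=(a-1.3385)/2
for p in np.linspace(-.38,a,12)[1:]:
    arm.move_to([*C,.0898],down(p+np.pi))
    s=arm.state();print(round(p,3),s['ft_force']-b,s['moment'],s['ee_pos'],yawof()-np.pi,s['t'])
E
```

```text
0.0890 [ 1.5871 -0.3342  2.1501]  0.0892
0.0880 [ 1.7967 -0.5381  2.5223]  0.0882
0.0870 [1.4753 0.0092 4.8419]  0.0871
0.087
[0.774  0.1028 1.2091]
mark -1.3342920958646247 0.03553781942664159
-0.467 [0.759  0.1869 2.3624] [0.0393 0.0131 0.0391] [0.5152 0.077  0.0897] -0.4647359667305957 24.2917
-0.554 [-1.0009  0.3457  2.165 ] [0.0463 0.1497 0.0268] [0.5152 0.0771 0.0897] -0.549915172325337 24.5417
-0.641 [-0.173   0.9646  1.6006] [0.2709 0.2656 0.0468] [0.5152 0.0772 0.0897] -0.6360404795172192 24.7917
-0.728 [-0.6036  2.9123  1.2033] [0.4679 0.2097 0.0419] [0.5153 0.0772 0.0897] -0.7226041236090022 25.0417
-0.815 [-1.0675  2.8428  1.7777] [0.5546 0.3084 0.069 ] [0.5153 0.0771 0.0897] -0.8094961210753313 25.2917
-0.902 [-0.5512  2.7944  1.8252] [0.6004 0.3441 0.0849] [0.5153 0.0771 0.0897] -0.896344186518228 25.5417
-0.989 [-0.9196  3.5437  1.0192] [0.6729 0.3725 0.0295] [0.5153 0.0771 0.0897] -0.9833608049941254 25.7917
-1.076 [-1.5001  3.1643  1.8809] [0.7073 0.3731 0.0068] [0.5153 0.0771 0.0898] -1.0702685064685804 26.0417
-1.163 [-1.0223  3.0871  1.7287] [ 0.7881  0.3407 -0.0161] [0.5153 0.0771 0.0897] -1.1572894901905393 26.2917
-1.249 [-1.5504  3.5262  1.0602] [0.8475 0.4045 0.0216] [0.5154 0.0771 0.0898] -1.2442003713788783 26.5417
-1.336 [-0.0874  3.9611  1.4067] [ 0.8551  0.4067 -0.0101] [0.5153 0.077  0.0898] -1.3311502273767493 26.7917
```

```bash
python3 - <<'E'
from d import *
arm.move_gripper(.065);arm.servo_line([*C,.257],velocity=.1);arm.hold(.2)
im,K,T=shot('f1');sc=arm.grab_frame('scene')
r=knob(im,K,T,np.array(C),.115);print(*r,arm.state()['t'])
e=knob2(im,K,T,np.array(C),-1.336,.087);print((e[2]+e[3])/2*e[0]+(e[4]+e[5])/2*e[1],e[2]-e[3],e[4]-e[5])
cv2.imwrite('pics/v6.png',np.hstack([cv2.resize(im[:,60:460],(440,422)),cv2.resize(sc[130:220,220:320],(350,422),interpolation=cv2.INTER_CUBIC)]))
E
```

```text
[0.5155 0.0742] [0.5313 0.0923] 0.22531935645611592 0.07405236286494137 29.2917
[0.5155 0.0745] 0.08043390968000877 0.0842877874049957
```

View pics/v6.png

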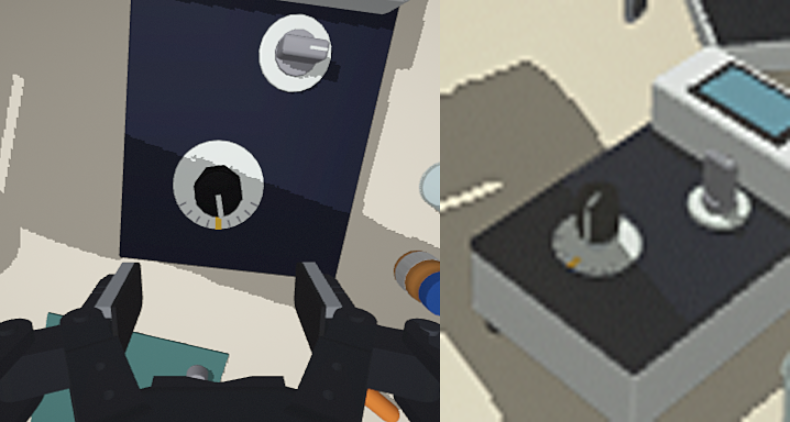

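```bash
python3 - <<'E'
from m import *
im=cv2.imread('pics/f1.png');d=np.load('pics/f1.npz');K,T=d['K'],d['T']
u,v=proj([.5154,.077,.115],K,T)[0].astype(int);s=np.s_[v-30:v+30,u-30:u+30]
g=im[s].max(2)
bl=(g<55).astype('uint8');c=max(cv2.findContours(bl,0,2)[0],key=cv2.contourArea)
h=np.zeros_like(bl);cv2.fillConvexPoly(h,cv2.convexHull(c),1);h=cv2.erode(h,np.ones((3,3)))
w=(g>110)&(h>0);px=np.argwhere(w)[:,::-1]+[u-30,v-30]
P=cast(px,.115,K,T)[:,:2];q=np.linalg.svd(P-P.mean(0))[2][0];q*=-np.sign(q[1])
print(len(P),'pointer',np.arctan2(q[1],q[0]),P.mean(0),np.ptp((P-P.mean(0))@q))
x,y,bw,bh=cv2.boundingRect(cv2.convexHull(c));
for z in(.1,.115):print(z,cast([[u-30+x+bw/2,v-30+y+bh/2]],z,K,T))
m=P.mean(0)-[.5154,.077];print('dir of line centre from axis',np.arctan2(m[1],m[0]))
E
```

```text
88 pointer -1.2138022675718332 [0.518 0.07 ] 0.017093328932014946
0.1 [[0.5152 0.0774 0.1   ]]
0.115 [[0.5144 0.0809 0.115 ]]
dir of line centre from axis -1.2135234877787036
```

```bash
python3 - <<'E'
from d import *
arm.move_to([*C,.15],down(-1.214+np.pi));arm.servo_line([*C,.0905],velocity=.06)
arm.move_gripper(.03);s=arm.state();print('grip',s['opening'],s['ft_force'])
for p in np.linspace(-1.214,-1.37,4)[1:]: arm.move_to([*C,.0905],down(p+np.pi))
s=arm.state();print(yawof()-np.pi,s['moment'],s['ft_force'])
im,K,T=shot('h1')
arm.move_gripper(.065);arm.servo_line([*C,.257],velocity=.1);arm.hold(.2)
arm.move_to([*C,.257],down(-1.336+np.pi));arm.hold(.2)
im,K,T=shot('f2')
u,v=proj([.5154,.077,.115],K,T)[0].astype(int);s=np.s_[v-30:v+30,u-30:u+30]
g=im[s].max(2);bl=(g<55).astype('uint8');c=max(cv2.findContours(bl,0,2)[0],key=cv2.contourArea)
h=np.zeros_like(bl);cv2.fillConvexPoly(h,cv2.convexHull(c),1);h=cv2.erode(h,np.ones((3,3)))
P=cast(np.argwhere((g>110)&(h>0))[:,::-1]+[u-30,v-30],.115,K,T)[:,:2];q=np.linalg.svd(P-P.mean(0))[2][0];q*=-np.sign(q[1])
m=P.mean(0)-C;print(len(P),'pointer',np.arctan2(q[1],q[0]),np.arctan2(m[1],m[0]),'t',arm.state()['t'])
cv2.imwrite('pics/v7.png',cv2.resize(im[v-60:v+60,u-80:u+80],(800,600),interpolation=cv2.INTER_CUBIC))
E
```

```text
grip 0.03866614941531645 [0.0894 0.0972 1.2464]
-1.3675019853983559 [ 0.1539 -0.1192  0.0216] [0.5652 1.1348 0.7918]
88 pointer -1.2497120829085824 -1.2437733393097237 t 34.975
```

View pics/v7.png

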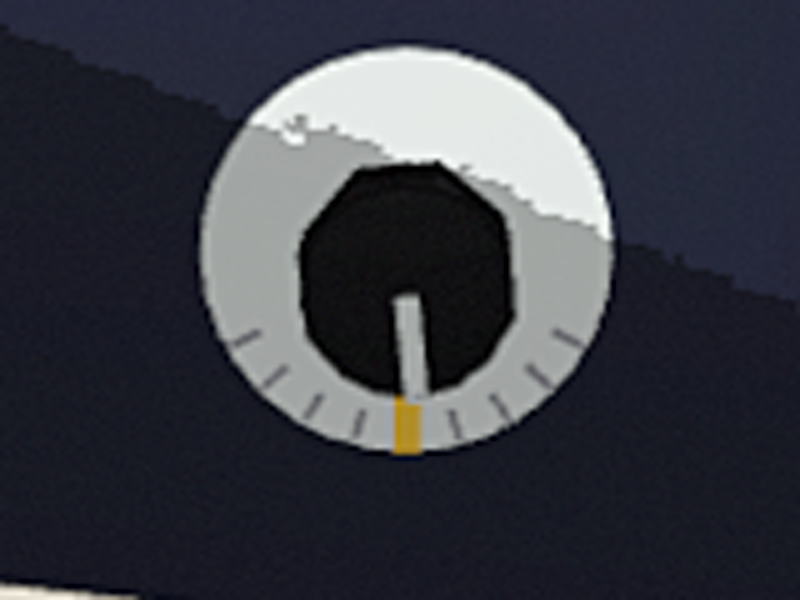

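```bash
python3 - <<'E'
from d import *
arm.move_to([*C,.15],down(-1.248+np.pi));arm.servo_line([*C,.0905],velocity=.06)
arm.move_gripper(.03)
for p in np.linspace(-1.248,-1.45,5)[1:]: arm.move_to([*C,.0905],down(p+np.pi))
arm.hold(.3);arm.move_gripper(.065);arm.servo_line([*C,.257],velocity=.1);arm.hold(.2)
arm.move_to([*C,.257],down(-1.336+np.pi));arm.hold(.2)
im,K,T=shot('f3')
u,v=proj([.5154,.077,.115],K,T)[0].astype(int);s=np.s_[v-30:v+30,u-30:u+30]
g=im[s].max(2);bl=(g<55).astype('uint8');c=max(cv2.findContours(bl,0,2)[0],key=cv2.contourArea)
h=np.zeros_like(bl);cv2.fillConvexPoly(h,cv2.convexHull(c),1);h=cv2.erode(h,np.ones((3,3)))
P=cast(np.argwhere((g>110)&(h>0))[:,::-1]+[u-30,v-30],.115,K,T)[:,:2];q=np.linalg.svd(P-P.mean(0))[2][0];q*=-np.sign(q[1])
m=P.mean(0)-C;print(len(P),'pointer',np.arctan2(q[1],q[0]),np.arctan2(m[1],m[0]),'t',arm.state()['t'])
sc=arm.grab_frame('scene')
cv2.imwrite('pics/v8.png',np.hstack([cv2.resize(im[v-60:v+60,u-60:u+60],(400,400)),cv2.resize(sc[140:220,225:305],(400,400),interpolation=cv2.INTER_CUBIC)]))
E
```

```text
93 pointer -1.337080538978339 -1.3264608089528103 t 41.1583
```

View pics/v8.png

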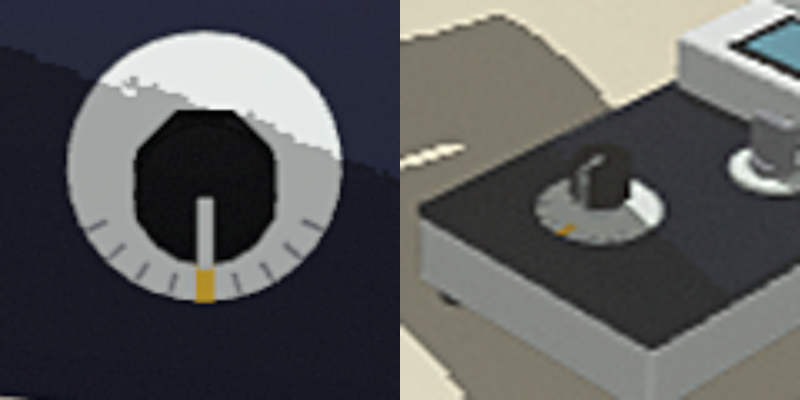

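```bash
python3 - <<'E'
from d import *
arm.move_gripper(0.0);arm.servo_line([*C,.121],velocity=.12);arm.hold(.2);b=np.mean([F() for _ in range(3)],0)
desc(.121,.112,b,4.5)
arm.servo_line([*C,.257],velocity=.12);arm.hold(.3)
im,K,T=shot('f4')
u,v=proj([.5154,.077,.115],K,T)[0].astype(int);s=np.s_[v-30:v+30,u-30:u+30]
g=im[s].max(2);bl=(g<55).astype('uint8');c=max(cv2.findContours(bl,0,2)[0],key=cv2.contourArea)
h=np.zeros_like(bl);cv2.fillConvexPoly(h,cv2.convexHull(c),1);h=cv2.erode(h,np.ones((3,3)))
P=cast(np.argwhere((g>110)&(h>0))[:,::-1]+[u-30,v-30],.115,K,T)[:,:2];q=np.linalg.svd(P-P.mean(0))[2][0];q*=-np.sign(q[1])
m=P.mean(0)-C;print(len(P),'pointer',np.arctan2(q[1],q[0]),np.arctan2(m[1],m[0]),'t',arm.state()['t'])
E
```

```text
0.1200 [ 0.0803  0.1842 -0.1208]  0.1199
0.1190 [-0.0832  0.016   0.0899]  0.119
0.1180 [ 0.5278 -0.4742 -0.2894]  0.1179
0.1170 [ 0.316  -0.503   0.3356]  0.117
0.1160 [-0.1305  0.1327 -0.0346]  0.116
0.1150 [0.2269 0.1309 0.0275]  0.115
0.1140 [-0.502   0.584   0.8647]  0.1141
0.1130 [-0.1104 -0.2729  2.0469]  0.1131
0.1120 [-0.2657 -0.6512  2.832 ]  0.1121
92 pointer -1.3350628942233178 -1.3460536861517836 t 47.7833
```

Touch found the knob's top at 0.1145 m, against 0.115 m expected when home, and the pointer did not move. I'm handing in.

```bash
python3 -c "
from workcell import arm
arm.hand_in();print(arm.state()['t'])"
```

```text
the job is handed in; nothing more can be done
the job is handed in; nothing more can be done
```

The knob is on the D-shaft, snapped home, with its pointer at the yellow mark and the gripper clear. I handed in at about 48 s on the robot's clock; `hand_in` reported no verdict.

- **Choice of knob:** I took the black knob on the mat, the farthest left of the three look-alikes.
- **Fitting:** I read the shaft's flat angle from the wrist camera, so the bore dropped on without any searching. I pushed it over the balls, and the highest force I read at the wrist was about 5 N, well under the 20 N limit. The snap showed as the force falling away.
- **Turning:** After the first turn and release the pointer stood about 0.12 rad short of the mark. After a second turn it was still about 0.09 rad short. I re-gripped and turned once more, overshooting on purpose.
- **Last checks:**
  - The pointer measured -1.335 rad along its line (-1.346 from the line's centre), against -1.336 for the mark.
  - A light touch with the closed fingers found the knob's top at about 0.1145 m, against 0.115 m expected when home.
- **Bystanders:** The second dial looked unmoved in the pictures. I did not measure the bystanders again, but the arm never worked close to any of them except the two small things on the mat.

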